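# Clamp the tip rack on the sloping stand

## Robot

A 7-joint arm with a two-finger parallel gripper is mounted at the origin on a cart in front of the work surface, level with it; the furniture and walls round the work are solid. World frame = base frame: x ahead of the robot, y to its left, z up, the work surface at z = 0. Lengths are in m, angles in rad, forces in N, time in s.
With the tool pointing down it reaches from about 0.4 to 0.875 m from the base axis. Payload 19.3 kg.
Tool frame: the origin (TCP) lies midway between the tips of the shut fingers; the grasp point (between the pads) lies 19 mm behind it; z points along the fingers, y is the direction in which the jaws open and shut (so a half turn about z gives the same grasp; the last joint's range is limited). The gripper opens to 85 mm and grips with 20 to 120 N. Pads are 22 mm wide; open, the fingers measure 114 mm over their backs; the gripper's body (76 mm by 85 mm) begins 54 mm behind the grasp point. The pads swing forward as they close: fully open they stand 13 mm farther back than shut.
Start: joints at [-1.409, 0.521, -0.036, 1.599, 0.021, 1.021, -0.113], TCP at [0.144, 0.608, 0.231] pointing down, gripper open.
Joint ranges: [-2.91, 2.91], [-0.3, 2.13], [-1.5, 1.42], [0.17, 2.43], [-1.26, 4.41], [0.16, 1.93], [-2.52, 2.52]. Speed limits (rad/s): [1.89, 1.89, 2.39, 2.39, 3.01, 3.01, 3.01].

## Interface

Orientations are given as [roll, pitch, yaw] about the fixed x, y, z axes, in that order (R = Rz(yaw) Ry(pitch) Rx(roll)).
In Python, from workcell import bot, eyes gives the robot as it stands. The module is installed in compiled form; this text tells all that it offers.
- The arm moves only by the shell command python3 -m jog 'ROWS' [FORCE]. ROWS is JSON, a list of rows, each an object with "delta_pos": the shift along the world's x, y, z in mm, a list of three; "spin": the turn about the world's z in rad; "claw": the closure, from 0 (fully open) to 1 (shut). In form: [{"delta_pos": [tx, ty, tz], "spin": spin, "claw": claw}, ...]. A call has 1 to 8 rows; each row is the pose to reach, as a shift and turn from the pose measured when the call began; what a row does not reach only later rows make up. A row lasts 1/10 s, in which the tool goes at most 50 mm and 8.59 degrees, less where a joint would pass 70% of its speed; a pose out of reach is approached as far as the arm can. A call with a gripper value outside its range is refused whole. The fingers move at their own pace and stop on an object; FORCE is the grip in N (left out, the last holds). Time passes only in rows, so rows that repeat a pose let the fingers close. It gives the time, the measured TCP pose, the force and the opening at its end, in the units of the state.
- bot.observe(): the state, without advancing time (a new reading comes with each control period).
- eyes.grab_frame(name): name is "scene" or "top" or "wrist"; returns the picture (420x560x3 uint8, blue, green, red); there is no depth.
- eyes.camera_params(name): a dict with "fx", "fy", "cx", "cy" (pixels), "origin" and "attitude" of the camera in the world. Camera axes: x right, y up, looking along -z (the intrinsics and any distortion apply to the point x, -y, -z); pixel columns grow to the right and rows downward; lengths in m; the calibration is good to about 2 mm. A picture is of the moment at which its call begins: read the wrist's pose just before it. camera_params takes no time and is no camera call; for the wrist camera it gives the pose at the moment of the call.
- bot.job_done(): hands the job in, once; it reports no verdict.
The state is a dict: "clock": time; "qpos": joint angles; "qd": joint speeds; "joint_efforts": joint torques, N m; "position": TCP position; "tool_rot": TCP orientation; "force": force on the tool from outside, world axes, zero at the start; "moment": the same for the moment, N m; "grip_width": finger opening in m.
Only numpy, scipy, OpenCV 4.12 (cv2) and the standard library are available. Lean on these libraries where they do the work, as an engineer would, in place of code of your own. Each camera call takes 0.05 s, during which the arm holds its last target. There are 200 camera calls.

## Task

Set the white tip rack, standing the right way up, on the sloping deck of the grey stand: long side down against the lower ledge, one end towards the steel cheek on the right. Then take the blue handle and turn it clockwise so that its cam pushes the rack against the cheek, until you feel the torque-limiting handle slip (its white tick clearly leaves the tick on the dark collar below it), and stop there: do not crank it on. Leave the rack clamped tight and the other things on the bench undisturbed.

Things in the scene. Friction and masses are not known exactly. Their poses are not given: they have to be found in the camera images.
- tip_rack: White translucent tip rack, a loose closed box 82 x 50 x 48.5 mm (its x, y, z), 0.12 kg give or take, starting upright on the bench. Origin at the centre of its underside, z up through its top, x along the 82 mm length. Grasp it across its 50 mm width. Either end may face the cheek.
- rack_center (a point): Centre of the tip rack, 24 mm above its underside; axes as the rack's.
- deck: Deck of the fixed stand, a grey plate 120 x 222 mm leaning 35 degrees. Origin on its surface, 54 mm above the bench; x up the slope, y left along the deck, z square out of it. Surface: x -55 to +65, y +-111 mm. Ledge 12 mm high, rack-side face at x = -30 mm, from y -102 to -2. Cheek 30 mm high, rack-side face at y = -86 mm, from x -40 to +40.
- rack_home (a point): Where the rack's centre lies when home on the deck with its length along deck y: at deck x -5, y -45, z +24 mm; axes as the deck's. At the start the gap between cheek and cam is 95 to 102 mm, so the 82 mm rack has 13 to 20 mm of play along y.
- clamp_cam: White eccentric clamp cam (disc of 60 mm diameter, 20 mm off its pivot, 6 to 30 mm above the deck), left of the rack's place, with a dark collar (60 mm diameter, top 48 mm above the deck) on its shaft. Origin on the pivot at deck x -12, y +42, z 0 mm; z is the pivot axis, parallel to deck z.
- handle_center (a point): Centre of the blue handle's grip bar, on the pivot axis 72 mm above the deck. Bar 80 mm long (its x), 14 thick (its y), 38 high (its z, square to the deck), from 53 to 91 mm above the deck; below it a blue skirt of 42 mm diameter, top 53.5 mm above the deck. Pinch across the 14 mm with the fingers square to the deck. At the start the bar leans 0.3 to 0.65 rad counter-clockwise from deck x.
- clamp_turn (a joint): Angle of the cam, rad, growing clockwise seen from above the deck (tightening). Starts between 0 and 0.35; turns freely at about 0.06 N m; with the rack home between cheek and cam it comes to a stand at about 1.1. It stays where it is left. End stops at -0.03 and 1.72.
- clamp_slip (a joint): Angle of the blue handle relative to cam and collar, rad, growing clockwise. 0 at the start, when the white ticks on the handle's skirt and on the collar meet. Stays put until the torque on the handle exceeds 0.35 N m; then the handle slips on at that torque while the cam stands still. Turned back, the handle takes the cam with it and loosens the clamp.
- jar_mid (a point): White plastic jar, 60 mm diameter, 92 mm high, loose bystander; point at its centre.
- dropper_mid (a point): White dropper bottle with a blue band, 36 mm diameter, 78 mm high, loose bystander; point at its centre.

How it is judged:
By the outcome, as a careful person would: the job done as asked, in the order asked, and still so for the second after the job is handed in, with the robot touching nothing.
It also fails if it takes over 58 s, if anything falls off the work surface, if the arm or the gripper's body presses on something with over 40 N, if the wrist force passes 120 N, or if a joint passes its speed limit or range.

## Working session

There is one attempt and no reset: what is moved stays moved. The work goes in short steps, Python scripts to look and compute and a shell command to move; the robot and the scene stay as the last step left them, time stands still between calls to the robot, and variables do not carry over. Pictures are saved under pics/ and viewed, about 8 in all and at most 12, crops included, and the job is handed in when it is done.

```bash
mkdir -p pics
cat > h.py <<'E'
import numpy as np, cv2
from workcell import bot, eyes
def snap(n,f):
    p=eyes.camera_params(n); im=eyes.grab_frame(n); cv2.imwrite('pics/'+f+'.png',im); np.save('pics/'+f+'.npy',p,allow_pickle=True); return im,p
def load(f): return cv2.imread('pics/'+f+'.png'), np.load('pics/'+f+'.npy',allow_pickle=True).item()
def R(p):
    a=np.array(p['attitude'],float)
    if a.shape==(3,3): return a
    from scipy.spatial.transform import Rotation as Ro
    return Ro.from_euler('xyz',a).as_matrix() if a.size==3 else Ro.from_quat(a).as_matrix()
def ray(p,u,v):
    d=R(p)@np.array([(u-p['cx'])/p['fx'],-(v-p['cy'])/p['fy'],-1]); return np.array(p['origin']),d/np.linalg.norm(d)
def onz(p,u,v,z):
    o,d=ray(p,u,v); return o+d*(z-o[2])/d[2]
def proj(p,X):
    c=R(p).T@(np.array(X)-p['origin']); return np.array([p['cx']+p['fx']*c[0]/-c[2],p['cy']-p['fy']*c[1]/-c[2]])
def tri(*a):
    A=np.zeros((3,3));b=np.zeros(3)
    for p,u,v in a:
        o,d=ray(p,u,v);M=np.eye(3)-np.outer(d,d);A+=M;b+=M@o
    return np.linalg.solve(A,b)
E
python3 - <<'E'
from h import *
a,p=snap('scene','s0');b,q=snap('top','t0')
print(p,q);print(bot.observe())
cv2.imwrite('pics/v0.png',cv2.resize(np.vstack([a,b]),(None or 450,600*450//450)) if 0 else cv2.resize(np.hstack([a,b]),(800,300)))
E
```

```text
{'fx': 485.54472285976857, 'fy': 485.54472285976857, 'cx': 272.42750771209097, 'cy': 208.30742889716004, 'origin': array([ 0.10225171, -0.76374748,  0.48369795]), 'attitude': array([ 1.11517211,  0.01706167, -0.63753935])} {'fx': 533.6402192704317, 'fy': 533.6402192704317, 'cx': 269.63096629704074, 'cy': 212.0679011218703, 'origin': array([ 0.35674066, -0.14442504,  1.15322419]), 'attitude': array([ 0.18724748,  0.01240355, -1.57495165])}
{'clock': 0.1, 'qpos': array([-1.40917502,  0.52190798, -0.03634551,  1.59990375,  0.02116382,
        1.02110789, -0.11277845]), 'qd': array([ 0.00135085, -0.00107446, -0.00111756, -0.00168235,  0.00073098,
        0.00042881,  0.0002513 ]), 'joint_efforts': array([ 2.44748691e-03, -9.28490210e+01,  1.98349401e+00, -3.70533371e+01,
        1.80882605e-02,  5.34613282e-03,  7.63923504e-05]), 'position': array([0.14354099, 0.60800734, 0.23082893]), 'tool_rot': array([-3.14064876e+00,  2.52092986e-05,  2.90977784e+00]), 'force': array([0.36440713, 0.19101407, 0.25578886]), 'moment': array([ 0.00329714, -0.04392967,  0.00989494]), 'grip_width': 0.08502560585653836}
```

View pics/t0.png

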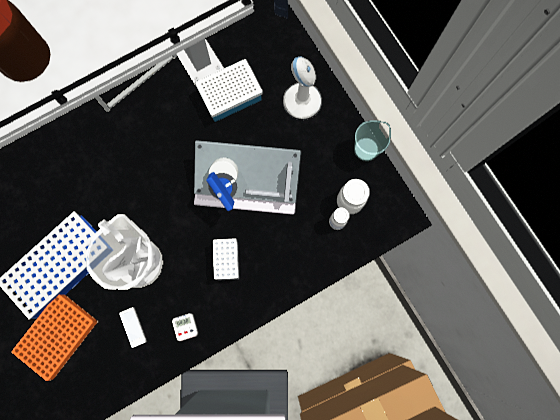

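View pics/s0.png

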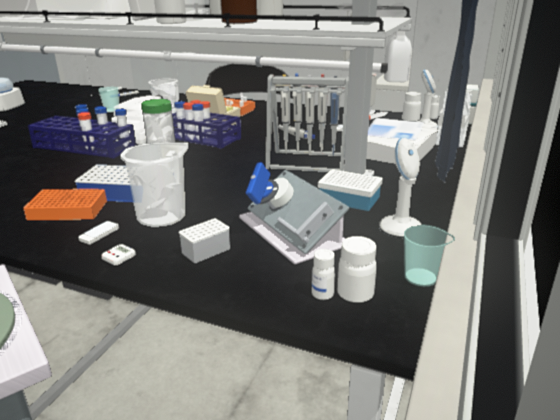

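Run:
```python
from h import *
b,q=load('t0');a,p=load('s0')
c=cv2.resize(b[132:222,185:310],None,fx=6,fy=6,interpolation=cv2.INTER_CUBIC)
cv2.imwrite('pics/c1.png',c)
c=cv2.resize(a[155:265,235:355],None,fx=5,fy=5,interpolation=cv2.INTER_CUBIC)
cv2.imwrite('pics/c2.png',c)
# rack mask
roi=b[225:295,200:250]; g=cv2.cvtColor(roi,cv2.COLOR_BGR2GRAY); m=(g>90).astype(np.uint8); m=cv2.morphologyEx(m,cv2.MORPH_CLOSE,np.ones((5,5)))
cs,_=cv2.findContours(m,0,2); k=max(cs,key=cv2.contourArea)
r=cv2.minAreaRect(k);print(r)
bx=cv2.boxPoints(r)+[200,225]
P=[onz(q,u,v,.0485) for u,v in bx];print(np.round(P,4),np.mean(P,0))
for i in range(4): print(np.linalg.norm(P[i]-P[i-1]))
```

```text
((25.100635528564453, 33.51597213745117), (40.447654724121094, 24.94005584716797), 87.70938873291016)
[[ 0.51   -0.0105  0.0485]
 [ 0.5118 -0.0627  0.0485]
 [ 0.4278 -0.0666  0.0485]
 [ 0.426  -0.0152  0.0485]] [ 0.46891994 -0.0387545   0.0485    ]
0.08413017580245719
0.05214624017265254
0.08409838618266226
0.051412264420036886
```

View pics/c1.png

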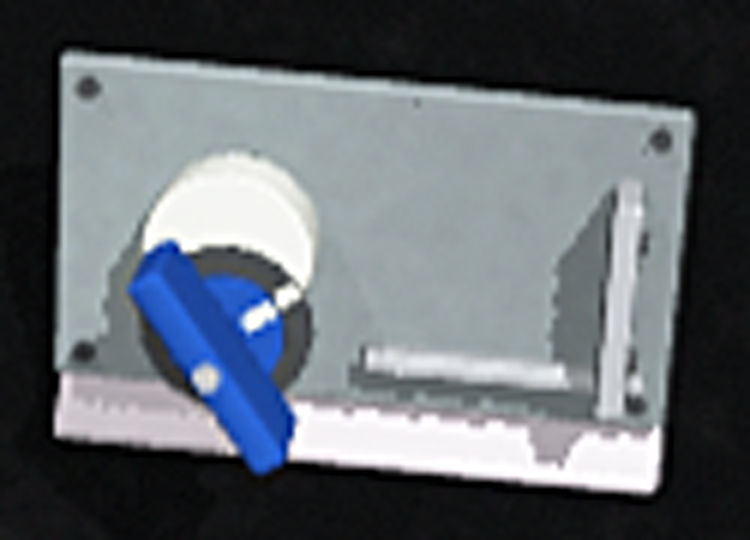

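View pics/c2.png

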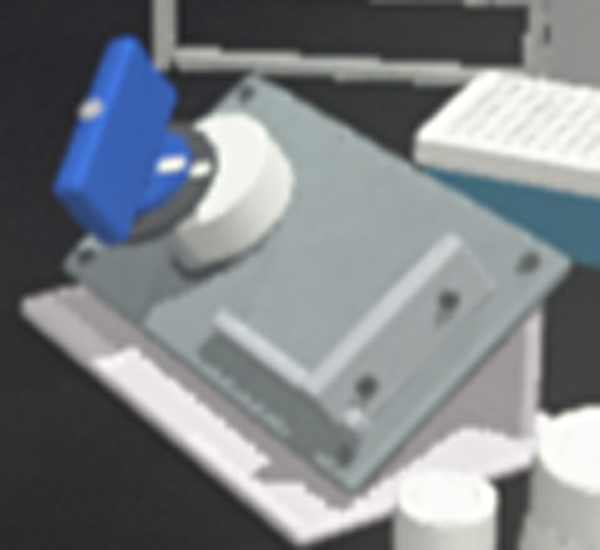

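```bash
python3 - <<'E'
from h import *
from scipy.optimize import least_squares
b,q=load('t0');a,p=load('s0')
T=np.array([(62,52),(692,108),(657,425),(58,373)])/6+[184.6,131.6]
S=np.array([(252,72),(570,262),(350,490),(68,265)])/5+[234.6,154.6]
D=np.array([(65,111,0),(65,-111,0),(-55,-111,0),(-55,111,0)])/1000
al=np.radians(35);c,s=np.cos(al),np.sin(al)
def W(v,X):
    x,y,z=np.array(X).T
    h=x*c-z*s; Z=.054+x*s+z*c
    return np.stack([v[0]+h*np.cos(v[2])-y*np.sin(v[2]),v[1]+h*np.sin(v[2])+y*np.cos(v[2]),Z],1)
def f(v): return np.concatenate([(proj(q,w)-t) for w,t in zip(W(v,D),T)]+[(proj(p,w)-t) for w,t in zip(W(v,D),S)])
r=least_squares(f,[.65,-.1,0]);print(r.x,np.round(r.fun,1))
for w,t,u in zip(W(r.x,D),T,S): print(np.round(tri((q,*t),(p,*u)),4),np.round(w,4))
v=r.x;np.save('deck.npy',v)
print('home',W(v,[(-.005,-.045,.024)]),'handle',W(v,[(-.012,.042,.072)]))
# rack from scene view
roi=a[210:265,170:238];g=cv2.cvtColor(roi,cv2.COLOR_BGR2GRAY)
# bar: top-of-bar white dot at (205,378), ends in c1
for e in [(155,262),(265,460)]:pass
E
cat >> h.py <<'E'
def W(X,v=None):
    v=np.load('deck.npy') if v is None else v
    c,s=np.cos(np.radians(35)),np.sin(np.radians(35)); x,y,z=np.array(X,float)
    h=x*c-z*s
    return np.array([v[0]+h*np.cos(v[2])-y*np.sin(v[2]),v[1]+h*np.sin(v[2])+y*np.cos(v[2]),.054+x*s+z*c])
def Winv(P):
    v=np.load('deck.npy');c,s=np.cos(np.radians(35)),np.sin(np.radians(35));d=np.array(P)-[v[0],v[1],.054]
    h=d[0]*np.cos(v[2])+d[1]*np.sin(v[2]);y=-d[0]*np.sin(v[2])+d[1]*np.cos(v[2])
    return np.array([h*c+d[2]*s,y,-h*s+d[2]*c])
def ondeck(p,u,v,z):
    o,d=ray(p,u,v);a=Winv(o);b=Winv(o+d);return a+(b-a)*(z-a[2])/(b-a)[2]
E
python3 - <<'E'
from h import *
b,q=load('t0')
m=(b[...,0].astype(int)-b[...,2]>80).astype(np.uint8);m[:132]=0;m[222:]=0;m[:,:185]=0;m[:,310:]=0
cv2.imwrite('pics/m.png',m*255)
for e in [(176,243),(133,290),(268,472),(293,430)]:
    print(e,np.round(ondeck(q,184.6+e[0]/6,131.6+e[1]/6,.091)*1000,1))
E
```

```text
[ 0.64778294 -0.080991   -0.1030619 ] [-0.5 -0.4  0.7 -0.1  1.1  0.2 -0.7 -0.8  0.1  0.1  0.4 -0.8 -0.4  0.5
 -1.3  0.2]
[0.7109 0.0227 0.0921] [0.7122 0.0239 0.0913]
[ 0.69   -0.1955  0.0889] [ 0.6893 -0.1969  0.0913]
[ 0.5929 -0.1849  0.0219] [ 0.5915 -0.1868  0.0225]
[0.614  0.0314 0.0237] [0.6144 0.0341 0.0225]
home [[ 0.62538654 -0.12391463  0.07079177]] handle [[ 0.60124784 -0.0339539   0.10609603]]
(176, 243) [32.  54.1 91. ]
(133, 290) [14.2 67.8 91. ]
(268, 472) [-46.4  20.7  91. ]
(293, 430) [-30.2  13.   91. ]
```

```bash
python3 -m jog '[{"delta_pos":[40,-50,50],"spin":0.1,"claw":0},{"delta_pos":[80,-100,70],"spin":0.2,"claw":0},{"delta_pos":[200,-300,70],"spin":0.28,"claw":0},{"delta_pos":[200,-300,70],"spin":0.28,"claw":0},{"delta_pos":[200,-300,70],"spin":0.28,"claw":0},{"delta_pos":[200,-300,70],"spin":0.28,"claw":0},{"delta_pos":[200,-300,70],"spin":0.28,"claw":0},{"delta_pos":[200,-300,70],"spin":0.28,"claw":0}]'
```

```text
clock: 0.9
position: [0.3453, 0.3044, 0.3011]
tool_rot: [-3.14, 0.001, -3.097]
force: [-0.1, 0.1, -0.3]
grip_width: 0.0855
```

```bash
python3 -m jog '[{"delta_pos":[125,-342,-60],"spin":0,"claw":0},{"delta_pos":[125,-342,-60],"spin":0,"claw":0},{"delta_pos":[125,-342,-60],"spin":0,"claw":0},{"delta_pos":[125,-342,-60],"spin":0,"claw":0},{"delta_pos":[125,-342,-60],"spin":0,"claw":0},{"delta_pos":[125,-342,-60],"spin":0,"claw":0},{"delta_pos":[125,-342,-60],"spin":0,"claw":0},{"delta_pos":[125,-342,-60],"spin":0,"claw":0}]'
python3 - <<'E'
from h import *
a,p=snap('wrist','w0');print(p,bot.observe()['position'])
g=cv2.cvtColor(a,cv2.COLOR_BGR2GRAY)
cs,_=cv2.findContours(cv2.morphologyEx((g>110).astype(np.uint8),cv2.MORPH_OPEN,np.ones((5,5))),0,2)
for k in cs:
    if cv2.contourArea(k)>2000:
        r=cv2.minAreaRect(k);print(r);P=np.array([onz(p,*c,.0485) for c in cv2.boxPoints(r)]);print(np.round(P,4).tolist(),P.mean(0))
E
```

```text
clock: 1.7
position: [0.4706, -0.0416, 0.2405]
tool_rot: [-3.139, 0.0, -3.101]
force: [0.4, 1.3, 0.2]
grip_width: 0.0855
{'fx': 363.3653204427642, 'fy': 363.3653204427642, 'cx': 271.44248999415083, 'cy': 211.16684097998726, 'origin': array([ 0.38634845, -0.044363  ,  0.38461439]), 'attitude': array([-0.33053654,  0.0031073 ,  1.61155217])} [ 0.47096386 -0.0432715   0.24021237]
((241.5252227783203, 346.1980895996094), (177.6903076171875, 115.3433837890625), 6.241915225982666)
[[0.7362, -0.1786, 0.0485], [0.5817, -0.1547, 0.0485], [0.597, 0.0321, 0.0485], [0.7567, 0.0327, 0.0485]] [ 0.66792347 -0.06711321  0.0485    ]
((237.41287231445312, 274.96221923828125), (192.1595001220703, 22.93390464782715), 7.4958577156066895)
[[0.5762, -0.1739, 0.0485], [0.5499, -0.1689, 0.0485], [0.5703, 0.0275, 0.0485], [0.5977, 0.0269, 0.0485]] [ 0.57353342 -0.07209617  0.0485    ]
((28.391202926635742, 272.9607849121094), (64.13792419433594, 126.68965148925781), 46.39718246459961)
[[0.6079, -0.3675, 0.0485], [0.5053, -0.2546, 0.0485], [0.5536, -0.2172, 0.0485], [0.6658, -0.3321, 0.0485]] [ 0.58315072 -0.2
[... 345 characters left out ...]
] [0.51509514 0.17066647 0.0485    ]
((492.7899475097656, 36.53000259399414), (79.62022399902344, 41.86072540283203), 81.8698959350586)
[[0.3134, 0.1105, 0.0485], [0.3079, 0.1431, 0.0485], [0.3667, 0.1678, 0.0485], [0.3729, 0.1332, 0.0485]] [0.34021317 0.13866471 0.0485    ]
((376.2973327636719, 27.283790588378906), (58.197242736816406, 51.78567886352539), 80.53767395019531)
[[0.3193, 0.0128, 0.0485], [0.3116, 0.0535, 0.0485], [0.3538, 0.0681, 0.0485], [0.3622, 0.0256, 0.0485]] [0.33675375 0.04000534 0.0485    ]
((137.5, 41.5), (83.0, 187.0), 90.0)
[[0.3272, -0.2337, 0.0485], [0.3211, -0.0811, 0.0485], [0.385, -0.0808, 0.0485], [0.3916, -0.2441, 0.0485]] [ 0.35620789 -0.1599373   0.0485    ]
```

View pics/w0.png

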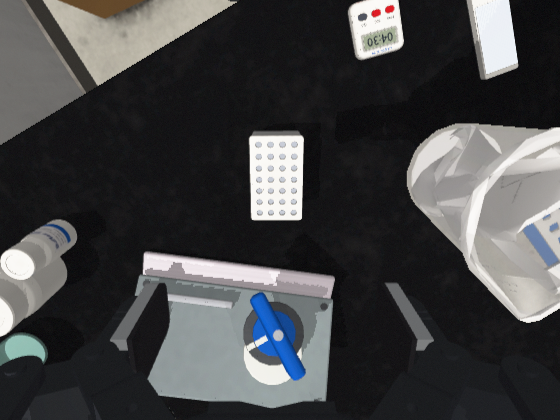

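```bash
python3 -m jog '[{"delta_pos":[-1,5,-50],"spin":0,"claw":0},{"delta_pos":[-1,5,-100],"spin":0,"claw":0},{"delta_pos":[-1,5,-150],"spin":0,"claw":0},{"delta_pos":[-1,5,-150],"spin":0,"claw":0},{"delta_pos":[-1,5,-150],"spin":0,"claw":0}]'; python3 -c "
from h import *;o=bot.observe();print(o['position'],o['tool_rot'],o['force'])"
```

```text
clock: 2.25
position: [0.4698, -0.0385, 0.0908]
tool_rot: [-3.138, -0.002, -3.103]
force: [-0.7, -0.5, 1.6]
grip_width: 0.0852
[ 0.46978998 -0.03845668  0.09080712] [-3.13810484e+00 -1.72295994e-03 -3.10254179e+00] [-0.67713258 -0.54229974  1.61410314]
```

```bash
python3 -m jog '[{"delta_pos":[0,0,-40],"spin":0,"claw":0},{"delta_pos":[0,0,-77],"spin":0,"claw":0},{"delta_pos":[0,0,-77],"spin":0,"claw":0.2},{"delta_pos":[0,0,-77],"spin":0,"claw":1},{"delta_pos":[0,0,-77],"spin":0,"claw":1},{"delta_pos":[0,0,-77],"spin":0,"claw":1},{"delta_pos":[0,0,-77],"spin":0,"claw":1},{"delta_pos":[0,0,-77],"spin":0,"claw":1}]' 30; python3 -m jog '[{"delta_pos":[0,0,0],"spin":0,"claw":1},{"delta_pos":[0,0,0],"spin":0,"claw":1}]'
```

```text
clock: 3.05
position: [0.4714, -0.0386, 0.0167]
tool_rot: [-3.138, 0.002, -3.103]
force: [-0.9, -1.5, 6.2]
grip_width: 0.0497
clock: 3.25
position: [0.4727, -0.0384, 0.0187]
tool_rot: [-3.138, 0.005, -3.103]
force: [0.2, -0.2, -0.5]
grip_width: 0.0493
```

```bash
python3 -m jog '[{"delta_pos":[0,0,40],"spin":0,"claw":1},{"delta_pos":[0,0,80],"spin":0,"claw":1},{"delta_pos":[0,0,120],"spin":0,"claw":1},{"delta_pos":[0,0,160],"spin":0,"claw":1},{"delta_pos":[0,0,200],"spin":0,"claw":1},{"delta_pos":[0,0,200],"spin":0,"claw":1}]'; python3 -c "
from h import *;o=bot.observe();print(o['qpos'],o['force'])
print(W([-.005,-.040,.024]),W([.024,-.040,0]))"
```

```text
clock: 3.85
position: [0.4746, -0.0385, 0.224]
tool_rot: [-3.139, 0.013, -3.103]
force: [1.4, -0.0, -1.8]
grip_width: 0.0492
[-0.29623043  0.29914775  0.31000876  2.01069424 -0.11873072  0.83513284
  1.68904421] [ 1.35214297 -0.02218907 -1.7895721 ]
[ 0.62590094 -0.11894116  0.07079177] [ 0.66322309 -0.12280132  0.06776583]
```

```bash
python3 -m jog '[{"delta_pos":[20,-20,10],"spin":0.14,"claw":1},{"delta_pos":[40,-35,10],"spin":0.28,"claw":1},{"delta_pos":[60,-50,10],"spin":0.43,"claw":1},{"delta_pos":[80,-70,10],"spin":0.57,"claw":1},{"delta_pos":[100,-79,10],"spin":0.72,"claw":1},{"delta_pos":[120,-79,10],"spin":0.86,"claw":1},{"delta_pos":[140,-79,10],"spin":1.0,"claw":1},{"delta_pos":[162,-79,10],"spin":1.14,"claw":1}]'; python3 -m jog '[{"delta_pos":[0,0,0],"spin":0.1,"claw":1},{"delta_pos":[0,0,-10],"spin":0.25,"claw":1},{"delta_pos":[0,0,-20],"spin":0.29,"claw":1},{"delta_pos":[0,0,-30],"spin":0.29,"claw":1},{"delta_pos":[0,0,-30],"spin":0.29,"claw":1}]'
python3 - <<'E'
from h import *
a,p=snap('scene','s1');b,q=snap('top','t1');o=bot.observe();print(o['position'],o['tool_rot'],o['qpos'])
cv2.imwrite('pics/c3.png',np.hstack([cv2.resize(a[120:270,230:380],(400,400)),cv2.resize(b[120:220,190:290],(400,400))]))
E
```

```text
clock: 4.65
position: [0.6199, -0.1157, 0.2309]
tool_rot: [3.135, 0.003, -2.12]
force: [0.0, 0.6, -1.8]
grip_width: 0.0497
clock: 5.15
position: [0.6188, -0.1167, 0.1995]
tool_rot: [3.132, 0.003, -1.831]
force: [0.1, 0.1, -0.7]
grip_width: 0.0496
[ 0.6196462  -0.11600161  0.20118632] [ 3.13434750e+00  2.35279842e-03 -1.83108052e+00] [ 0.63842175  0.70208195 -0.87130652  1.57777241  0.56940164  1.14063538
  2.51862811]
```

View pics/c3.png

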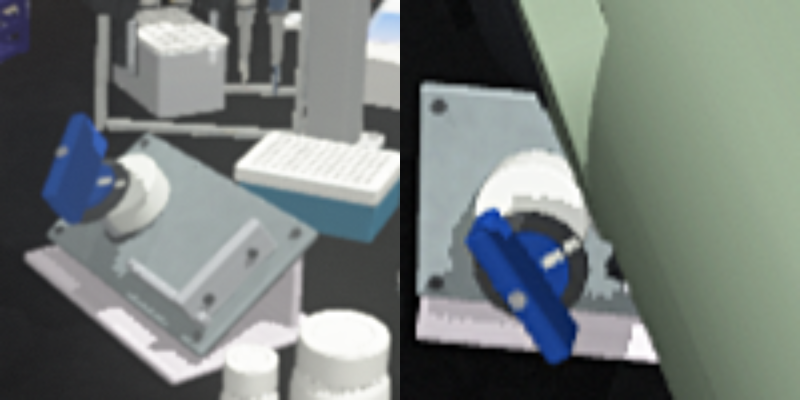

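```bash
python3 -m jog '[{"delta_pos":[0,0,10],"spin":-0.14,"claw":1},{"delta_pos":[0,0,10],"spin":-0.29,"claw":1},{"delta_pos":[0,0,10],"spin":-0.43,"claw":1},{"delta_pos":[0,0,10],"spin":-0.58,"claw":1},{"delta_pos":[0,0,10],"spin":-0.72,"claw":1},{"delta_pos":[0,0,10],"spin":-0.87,"claw":1},{"delta_pos":[0,0,10],"spin":-1.01,"claw":1},{"delta_pos":[0,0,10],"spin":-1.16,"claw":1}]'; python3 -m jog '[{"delta_pos":[0,0,0],"spin":-0.15,"claw":1},{"delta_pos":[0,0,0],"spin":-0.3,"claw":1},{"delta_pos":[0,0,0],"spin":-0.45,"claw":1},{"delta_pos":[0,0,0],"spin":-0.6,"claw":1},{"delta_pos":[0,0,0],"spin":-0.75,"claw":1},{"delta_pos":[0,0,0],"spin":-0.9,"claw":1},{"delta_pos":[0,0,0],"spin":-1.05,"claw":1},{"delta_pos":[0,0,0],"spin":-1.2,"claw":1}]'
```

```text
clock: 6.05
position: [0.62, -0.1156, 0.2126]
tool_rot: [3.136, 0.004, -2.997]
force: [-0.4, 0.3, -0.4]
grip_width: 0.0495
clock: 6.85
position: [0.6205, -0.1151, 0.2144]
tool_rot: [3.134, 0.005, 2.086]
force: [-1.1, -0.2, -0.3]
grip_width: 0.0496
```

```bash
python3 -m jog '[{"delta_pos":[4,-1,-10],"spin":-0.15,"claw":1},{"delta_pos":[8,-2,-20],"spin":-0.3,"claw":1},{"delta_pos":[12,-3,-35],"spin":-0.45,"claw":1},{"delta_pos":[16,-3,-50],"spin":-0.6,"claw":1},{"delta_pos":[16,-3,-54],"spin":-0.62,"claw":1},{"delta_pos":[16,-3,-54],"spin":-0.62,"claw":1}]'
python3 - <<'E'
from h import *
a,p=snap('scene','s2');b,q=snap('top','t2');o=bot.observe();P=o['position'];print(P,o['tool_rot'],o['qpos'],proj(p,P),proj(q,P))
# expected rack corners
y=o['tool_rot'][2]-np.pi/2; ex=np.array([np.cos(y),np.sin(y),0]);ey=np.array([-ex[1],ex[0],0])
im=cv2.resize(a[60:270,210:420],(800,800))
cv2.imwrite('pics/c4.png',np.hstack([cv2.resize(a[100:250,230:380],(600,600),interpolation=cv2.INTER_CUBIC)]))
for s in (-1,1):
  for t in (-1,1):
    for z in (-.016,.0325): print(s,t,z,np.round((proj(p,P+ex*.025*s+ey*.041*t+[0,0,z])-[230,100])*4))
E
```

```text
clock: 7.45
position: [0.6366, -0.1174, 0.161]
tool_rot: [3.134, 0.006, 1.469]
force: [-1.1, 0.3, -1.2]
grip_width: 0.0493
[ 0.63686179 -0.11792169  0.16162874] [3.13273148 0.00561246 1.46924135] [ 0.19124083  0.62984793 -0.15649854  1.60257818  0.12407649  0.91006303
 -0.11268289] [299.97542883 164.87259788] [261.64391302 165.04071653]
-1 -1 -0.016 [284. 333.]
-1 -1 0.0325 [285. 229.]
-1 1 -0.016 [188. 275.]
-1 1 0.0325 [186. 178.]
1 -1 -0.016 [376. 309.]
1 -1 0.0325 [379. 207.]
1 1 -0.016 [276. 255.]
1 1 0.0325 [276. 159.]
```

View pics/c4.png

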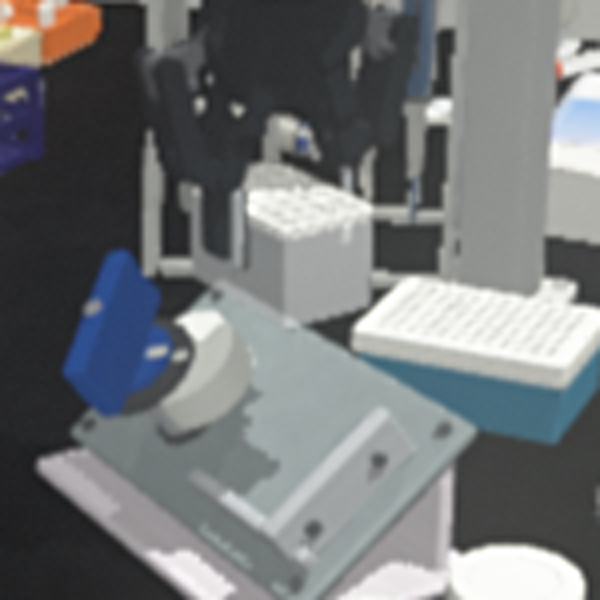

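```bash
python3 -m jog '[{"delta_pos":[0,0,-25],"spin":0,"claw":1},{"delta_pos":[0,0,-50],"spin":0,"claw":1},{"delta_pos":[0,0,-70],"spin":0,"claw":1},{"delta_pos":[0,0,-72],"spin":0,"claw":1},{"delta_pos":[0,0,-72],"spin":0,"claw":1}]'; python3 -m jog '[{"delta_pos":[0,0,-2],"spin":0,"claw":1},{"delta_pos":[0,0,-4],"spin":0,"claw":1},{"delta_pos":[0,0,-4],"spin":0,"claw":1}]';python3 -m jog '[{"delta_pos":[0,0,-2],"spin":0,"claw":1},{"delta_pos":[0,0,-4],"spin":0,"claw":1},{"delta_pos":[0,0,-4],"spin":0,"claw":1}]'
```

```text
clock: 8.05
position: [0.6371, -0.1181, 0.0905]
tool_rot: [3.132, 0.005, 1.47]
force: [0.3, 0.5, -0.5]
grip_width: 0.0495
clock: 8.35
position: [0.6373, -0.1181, 0.087]
tool_rot: [3.132, 0.006, 1.471]
force: [-0.0, 0.4, -1.4]
grip_width: 0.0495
clock: 8.65
position: [0.6377, -0.1181, 0.0843]
tool_rot: [3.13, 0.006, 1.471]
force: [-7.7, 1.5, 18.6]
grip_width: 0.0497
```

```bash
python3 -m jog '[{"delta_pos":[0,0,2],"spin":0,"claw":1},{"delta_pos":[0,0,1],"spin":0,"claw":0.41},{"delta_pos":[-1,0,0],"spin":0,"claw":0.39},{"delta_pos":[-2,0,-1],"spin":0,"claw":0.37},{"delta_pos":[-3,0,-2],"spin":0,"claw":0.35},{"delta_pos":[-4,0,-3],"spin":0,"claw":0.33},{"delta_pos":[-5,0,-4],"spin":0,"claw":0.31},{"delta_pos":[-6,1,-4],"spin":0,"claw":0.29}]' 20
python3 - <<'E'
from h import *
a,p=snap('scene','s3')
cv2.imwrite('pics/c5.png',cv2.resize(a[120:270,230:380],(600,600),interpolation=cv2.INTER_CUBIC))
E
```

```text
clock: 9.45
position: [0.6315, -0.1173, 0.0801]
tool_rot: [3.131, 0.006, 1.47]
force: [-1.1, -0.6, -0.8]
grip_width: 0.0606
```

View pics/c5.png

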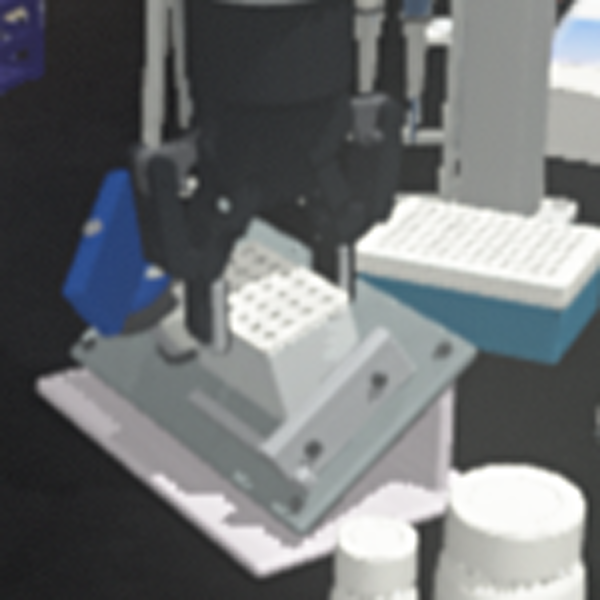

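```bash
python3 -m jog '[{"delta_pos":[-1,0,-1],"spin":0,"claw":0.26},{"delta_pos":[-2,0,-2],"spin":0,"claw":0.23},{"delta_pos":[-3,0,-3],"spin":0,"claw":0.20},{"delta_pos":[-4,0,-5],"spin":0,"claw":0.16},{"delta_pos":[-5,1,-6],"spin":0,"claw":0.12},{"delta_pos":[-6,1,-7],"spin":0,"claw":0.08},{"delta_pos":[-6,1,-7],"spin":0,"claw":0},{"delta_pos":[-6,1,-7],"spin":0,"claw":0}]'
python3 - <<'E'
from h import *
a,p=snap('scene','s4');w,r=snap('wrist','w4')
cv2.imwrite('pics/c6.png',np.hstack([cv2.resize(a[150:270,250:370],(400,400),interpolation=cv2.INTER_CUBIC),cv2.resize(w[0:400,100:500],(400,400))]))
E
```

```text
clock: 10.3
position: [0.6255, -0.116, 0.0732]
tool_rot: [3.131, 0.006, 1.47]
force: [0.4, 0.1, 0.6]
grip_width: 0.0854
```

View pics/c6.png

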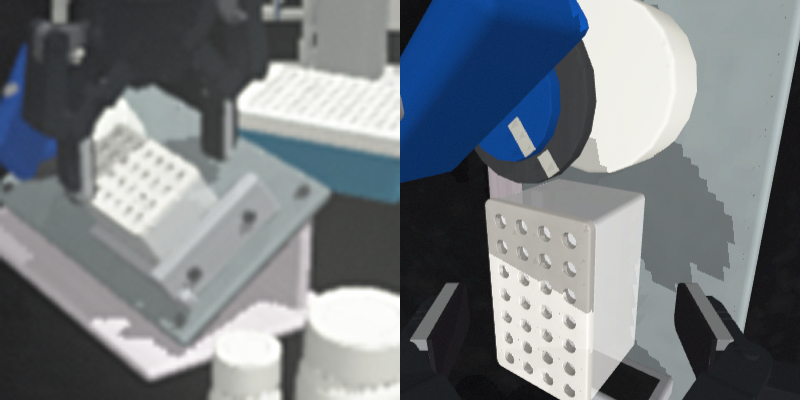

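```bash
python3 -m jog '[{"delta_pos":[-4,0,-3],"spin":0,"claw":0},{"delta_pos":[-8,1,-6],"spin":0,"claw":0},{"delta_pos":[-12,1,-8],"spin":0,"claw":0},{"delta_pos":[-13,1,-9],"spin":0,"claw":0},{"delta_pos":[-14,1,-10],"spin":0,"claw":0},{"delta_pos":[-15,1,-10],"spin":0,"claw":0},{"delta_pos":[-15,1,-10],"spin":0,"claw":0}]'; python3 -m jog '[{"delta_pos":[-1,0,0],"spin":0,"claw":0},{"delta_pos":[-2,0,-1],"spin":0,"claw":0},{"delta_pos":[-2,0,-1],"spin":0,"claw":0}]'
python3 - <<'E'
from h import *
o=bot.observe();print(o['position'],o['force'])
a,p=snap('scene','s5');w,r=snap('wrist','w5')
E
```

```text
clock: 11.1
position: [0.6105, -0.115, 0.0633]
tool_rot: [3.13, 0.006, 1.47]
force: [-0.1, -0.3, -0.0]
grip_width: 0.0851
clock: 11.4
position: [0.6088, -0.1151, 0.0624]
tool_rot: [3.13, 0.006, 1.47]
force: [1.0, 0.7, 1.4]
grip_width: 0.0856
[ 0.60877899 -0.11508095  0.06244276] [1.02306376 0.66395936 1.36396002]
```

```bash
for i in 1 2 3; do python3 -m jog '[{"delta_pos":[-1,0,0],"spin":0,"claw":0},{"delta_pos":[-2,0,-1],"spin":0,"claw":0},{"delta_pos":[-2,0,-1],"spin":0,"claw":0}]'|sed -n '2p;4p'; done
python3 - <<'E'
from h import *
a,p=snap('scene','s6')
w,r=snap('wrist','w6')
def d(n,m,roi):
    x,y=load(n)[0],load(m)[0];q=cv2.absdiff(x,y).max(2);return (q[roi]>25).sum()
for y in (-.038,-.041,-.045):
  print([np.round(proj(r,W([x,y+.041*t,.0485]))).tolist() for x in(-.03,.02) for t in (-1,1)])
vis=w.copy()
for x in(-.03,.02):
  for t in(-1,1): cv2.circle(vis,tuple(int(k) for k in proj(r,W([x,-.039+.041*t,.0485]))),4,(0,0,255),1)
  for t in(-1,1): cv2.circle(vis,tuple(int(k) for k in proj(r,W([x,-.039+.041*t,0]))),4,(0,255,0),1)
cv2.imwrite('pics/c7.png',np.hstack([cv2.resize(a[150:270,250:370],(400,400),interpolation=cv2.INTER_CUBIC),vis[0:400,100:500]]))
E
```

```text
position: [0.6083, -0.1151, 0.0623]
force: [6.4, -0.8, 5.9]
position: [0.6082, -0.115, 0.0622]
force: [9.2, 0.0, 7.3]
position: [0.6081, -0.115, 0.0621]
force: [9.1, 0.0, 7.7]
[[237.0, 381.0], [230.0, 208.0], [340.0, 438.0], [358.0, 238.0]]
[[237.0, 386.0], [231.0, 215.0], [340.0, 443.0], [357.0, 247.0]]
[[237.0, 393.0], [231.0, 225.0], [339.0, 451.0], [356.0, 258.0]]
```

View pics/c7.png

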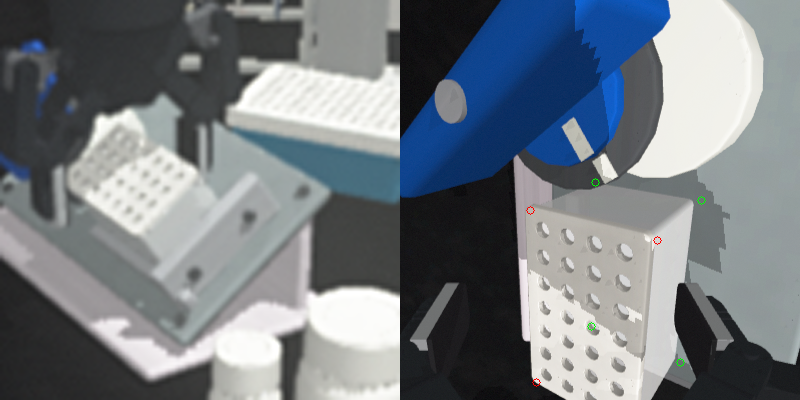

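```bash
cat > traj.py <<'E'
from h import *
v=np.load('deck.npy')
def tcp(phi,s0=25,z0=66,gap=0):
    u=np.array([np.cos(phi),np.sin(phi)]);n=np.array([-u[1],u[0]])
    c35=np.cos(np.radians(35)); d=np.array([u[0]*c35,u[1]]);d/=np.linalg.norm(d)
    yaw=np.arctan2(d[1],d[0])+v[2]; e=np.array([np.cos(yaw),np.sin(yaw),0]);l=np.array([-e[1],e[0],0])
    A=W([-.012+s0/1e3*u[0],.042+s0/1e3*u[1],z0/1e3])
    off=-9;amax=None
    for it in range(3):
        T=A+l*max(off,0);off=-9
        for s in np.linspace(-40,40,41):
            for z in np.linspace(53,91,20):
                P=W([-.012+s/1e3*u[0]+.007*n[0],.042+s/1e3*u[1]+.007*n[1],z/1e3])-A
                if P[2]>0 and abs(P@e)<.0145 and P@l>off: off=P@l;amax=(s,z)
    return A+l*(off+.011+gap/1e3),yaw,amax
E
python3 - <<'E'
from traj import *
for phi in (.62,.5,.3,.1,-.1,-.3,-.5,-.7):
    T,yaw,a=tcp(phi);print(phi,np.round(T*1000,1),round(yaw,3),'toolyaw',round(yaw+np.pi/2,3),a,np.round(Winv(T)*1000))
T,yaw,a=tcp(.62,gap=12);print('pre',T,yaw+np.pi/2)
E
python3 -m jog '[{"delta_pos":[10,-1,9],"spin":0,"claw":0},{"delta_pos":[20,-2,16],"spin":0,"claw":0},{"delta_pos":[20,-2,60],"spin":0,"claw":0},{"delta_pos":[20,-2,100],"spin":0,"claw":0},{"delta_pos":[20,-2,140],"spin":0,"claw":0},{"delta_pos":[20,-2,140],"spin":0,"claw":0.5},{"delta_pos":[20,-2,140],"spin":0,"claw":1}]'
```

```text
0.62 [6.072e+02 4.000e-01 1.129e+02] 0.614 toolyaw 2.185 (np.float64(34.0), np.float64(91.0)) [-6. 77. 76.]
0.5 [611.8  -1.6 113.8] 0.485 toolyaw 2.056 (np.float64(24.0), np.float64(91.0)) [-2. 75. 74.]
0.3 [619.   -6.8 114.9] 0.258 toolyaw 1.829 (np.float64(26.0), np.float64(91.0)) [ 5. 71. 71.]
0.1 [624.8 -14.2 115.4] 0.019 toolyaw 1.59 (np.float64(28.0), np.float64(91.0)) [11. 64. 67.]
-0.1 [628.8 -20.9 115.4] -0.225 toolyaw 1.346 (np.float64(36.0), np.float64(59.0)) [15. 58. 65.]
-0.3 [632.  -26.4 114.9] -0.464 toolyaw 1.107 (np.float64(36.0), np.float64(59.0)) [17. 53. 62.]
-0.5 [634.4 -32.3 113.8] -0.691 toolyaw 0.88 (np.float64(36.0), np.float64(57.0)) [19. 47. 59.]
-0.7 [635.1 -38.9 112.1] -0.902 toolyaw 0.668 (np.float64(36.0), np.float64(57.0)) [20. 41. 57.]
pre [0.60033591 0.01022987 0.11285166] 2.1845911773867934
clock: 13.2
position: [0.6277, -0.1171, 0.2023]
tool_rot: [3.118, 0.005, 1.471]
force: [0.2, 0.7, -1.3]
grip_width: 0.0593
```

```bash
python3 -m jog '[{"delta_pos":[-7,35,8],"spin":0.14,"claw":1},{"delta_pos":[-14,70,8],"spin":0.28,"claw":1},{"delta_pos":[-21,105,8],"spin":0.42,"claw":1},{"delta_pos":[-28,137,8],"spin":0.56,"claw":1},{"delta_pos":[-28,137,0],"spin":0.70,"claw":1},{"delta_pos":[-28,137,-30],"spin":0.71,"claw":1},{"delta_pos":[-28,137,-60],"spin":0.71,"claw":1},{"delta_pos":[-28,137,-89],"spin":0.71,"claw":1}]'; python3 -m jog '[{"delta_pos":[0,0,0],"spin":0,"claw":1},{"delta_pos":[0,0,0],"spin":0,"claw":1}]'
python3 - <<'E'
from h import *
o=bot.observe();print(o['position'],o['force'],o['moment'],o['qpos'])
w,r=snap('wrist','w7');a,p=snap('scene','s7')
cv2.imwrite('pics/c8.png',np.hstack([cv2.resize(a[150:270,230:350],(400,400),interpolation=cv2.INTER_CUBIC),cv2.resize(w,(533,400))])[:, :800])
E
```

```text
clock: 14.0
position: [0.5983, 0.0197, 0.1106]
tool_rot: [3.12, 0.003, 2.181]
force: [1.1, -0.1, -0.0]
grip_width: 0.0002
clock: 14.2
position: [0.5973, 0.0197, 0.1097]
tool_rot: [3.123, 0.002, 2.181]
force: [-1.0, -0.2, -0.0]
grip_width: 0.0002
[0.59727393 0.0197266  0.10969805] [-1.02591062 -0.15888181 -0.04593361] [ 0.02875992 -0.02444888 -0.03117671] [ 0.10184756  0.63806507 -0.33094628  1.77653556  0.27662477  0.75474991
  0.24250513]
```

```bash
python3 -m jog '[{"delta_pos":[5,-10,3],"spin":0,"claw":1},{"delta_pos":[10,-18,3],"spin":0,"claw":1},{"delta_pos":[12,-20,4],"spin":-0.06,"claw":1},{"delta_pos":[14.5,-21,4],"spin":-0.125,"claw":1},{"delta_pos":[18,-24,5],"spin":-0.24,"claw":1},{"delta_pos":[22,-26.5,5],"spin":-0.35,"claw":1},{"delta_pos":[22,-26.5,5],"spin":-0.35,"claw":1}]'
python3 - <<'E'
from h import *
o=bot.observe();print(o['position'],o['force'],o['moment'])
w,r=snap('wrist','w8');b,q=snap('top','t8');a,p=snap('scene','s8')
def bar(im):
    m=((im[...,0].astype(int)-im[...,2]>70)).astype(np.uint8)
    cs,_=cv2.findContours(m,0,2);return m,max(cs,key=cv2.contourArea)
for n in('w7','w8'):
    m,k=bar(load(n)[0]);print(n,cv2.contourArea(k),cv2.minAreaRect(k))
cv2.imwrite('pics/c8.png',np.hstack([cv2.resize(a[150:270,230:350],(400,400),interpolation=cv2.INTER_CUBIC),cv2.resize(w[:,:],(533,400))])[:, :800])
E
```

```text
clock: 15.0
position: [0.6215, -0.0078, 0.1172]
tool_rot: [3.118, 0.005, 1.828]
force: [-0.4, -0.6, -0.3]
grip_width: -0.0
[ 0.62154839 -0.00777123  0.1172234 ] [-0.42940656 -0.63640984 -0.29030823] [-0.01383276 -0.00519525  0.04525014]
w7 2288.5 ((492.9432067871094, 370.9732360839844), (115.61058044433594, 25.219072341918945), 6.842772960662842)
w8 5516.0 ((198.23046875, 298.52520751953125), (73.10123443603516, 128.77938842773438), 82.7468032836914)
```

```bash
cat >> traj.py <<'E'
from scipy.spatial import ConvexHull
def blue(im,roi):
    m=np.zeros(im.shape[:2],np.uint8);y0,y1,x0,x1=roi
    m[y0:y1,x0:x1]=((im[...,0].astype(int)-im[...,2]>60))[y0:y1,x0:x1];return m
E
python3 - <<'E'
from traj import *
for n,roi in(('s0',(155,215,235,275)),('s7',(150,215,225,290)),('s8',(150,215,225,290)),('t0',(160,215,200,245)),('t8',(160,215,200,245))):
    im,p=load(n);m=blue(im,roi);cs,_=cv2.findContours(m,0,2);k=max(cs,key=cv2.contourArea)
    h=cv2.approxPolyDP(cv2.convexHull(k),1.5,True)[:,0];print(n,m.sum(),h.tolist())
p=load('s0')[1]
for phi in(.62,.4,.3,.2,0.1):
    print(phi,[np.round(proj(p,W([-.012+s*np.cos(phi),.042+s*np.sin(phi),z]))).tolist() for s in(-.04,.04) for z in (.053,.091)])
E
```

```text
s0 666 [[261, 162], [269, 172], [272, 189], [259, 202], [255, 202], [246, 193], [256, 164]]
s7 666 [[261, 162], [269, 172], [272, 189], [259, 202], [255, 202], [246, 193], [256, 164]]
s8 768 [[266, 163], [274, 172], [272, 189], [267, 195], [250, 202], [241, 193], [241, 190], [263, 163]]
t0 531 [[212, 172], [227, 179], [231, 184], [233, 204], [229, 210], [226, 209], [206, 180]]
t8 26 [[227, 180], [231, 185], [228, 185]]
0.62 [[258.0, 205.0], [248.0, 193.0], [269.0, 174.0], [260.0, 162.0]]
0.4 [[255.0, 205.0], [244.0, 193.0], [273.0, 174.0], [263.0, 162.0]]
0.3 [[253.0, 205.0], [243.0, 193.0], [274.0, 174.0], [264.0, 162.0]]
0.2 [[252.0, 205.0], [241.0, 193.0], [275.0, 174.0], [266.0, 162.0]]
0.1 [[251.0, 204.0], [240.0, 192.0], [277.0, 175.0], [267.0, 162.0]]
```

```bash
python3 -m jog '[{"delta_pos":[1.5,-3.2,0],"spin":-0.12,"claw":1},{"delta_pos":[3.3,-6.5,0],"spin":-0.24,"claw":1},{"delta_pos":[5.5,-10,-1],"spin":-0.36,"claw":1},{"delta_pos":[7.5,-13,-1],"spin":-0.48,"claw":1},{"delta_pos":[7.5,-13,-1],"spin":-0.48,"claw":1}]'
cat > st.py <<'E'
from traj import *
import sys
n=sys.argv[1];o=bot.observe();print(o['position'],o['force'],o['moment'],o['tool_rot'][2])
a,p=snap('scene','s'+n);m=blue(a,(150,215,225,300));cs,_=cv2.findContours(m,0,2);k=max(cs,key=cv2.contourArea)
h=cv2.approxPolyDP(cv2.convexHull(k),1.5,True)[:,0];print(m.sum(),h.tolist())
E
python3 st.py 9
python3 - <<'E'
from h import *
p=load('s0')[1]
for phi in(0,-.1,-.2,-.3,-.4,-.5,-.6,-.7):
    print(phi,[np.round(proj(p,W([-.012+s*np.cos(phi),.042+s*np.sin(phi),z])),1).tolist() for s in(-.04,.04) for z in (.053,.091)])
E
```

```text
clock: 15.65
position: [0.6284, -0.0202, 0.1159]
tool_rot: [3.119, 0.004, 1.354]
force: [-0.0, -0.1, -0.0]
grip_width: 0.0003
[ 0.62842024 -0.02015643  0.11594746] [-0.02614202 -0.08154957 -0.00059818] [-0.00737961  0.06033029  0.01597659] 1.3537030113166322
809 [[268, 164], [277, 174], [271, 191], [263, 197], [248, 201], [238, 189], [264, 165]]
0 [[249.8, 203.6], [239.3, 191.7], [277.6, 175.4], [267.9, 163.0]]
-0.1 [[248.9, 202.8], [238.4, 191.0], [278.6, 176.1], [268.9, 163.6]]
-0.2 [[248.2, 201.8], [237.7, 190.0], [279.4, 176.9], [269.7, 164.5]]
-0.3 [[247.6, 200.8], [237.2, 189.0], [280.1, 177.9], [270.4, 165.4]]
-0.4 [[247.2, 199.7], [236.8, 187.9], [280.6, 179.0], [270.8, 166.5]]
-0.5 [[247.0, 198.4], [236.6, 186.6], [280.9, 180.2], [271.2, 167.7]]
-0.6 [[246.9, 197.1], [236.5, 185.3], [281.1, 181.5], [271.3, 169.0]]
-0.7 [[247.0, 195.7], [236.7, 183.9], [281.1, 182.9], [271.3, 170.4]]
```

```bash
python3 -m jog '[{"delta_pos":[1,-1.5,0],"spin":-0.06,"claw":1},{"delta_pos":[1.8,-3,-0.5],"spin":-0.12,"claw":1},{"delta_pos":[2.7,-4.5,-0.8],"spin":-0.18,"claw":1},{"delta_pos":[3.5,-6,-1],"spin":-0.25,"claw":1}]';python3 st.py 10; python3 -m jog '[{"delta_pos":[0.7,-1.5,0],"spin":-0.06,"claw":1},{"delta_pos":[1.3,-3,-0.5],"spin":-0.12,"claw":1},{"delta_pos":[1.3,-3,-0.5],"spin":-0.12,"claw":1}]';python3 st.py 11
```

```text
clock: 16.1
position: [0.6318, -0.0255, 0.1151]
tool_rot: [3.119, 0.003, 1.111]
force: [-0.3, 4.9, 3.0]
grip_width: 0.0003
[ 0.63179394 -0.02550417  0.11510661] [-0.27269797  4.8813509   2.9638591 ] [0.7830377  0.16697284 0.06192586] 1.1113643607392076
807 [[269, 165], [278, 177], [271, 191], [263, 197], [247, 200], [238, 190], [238, 186]]
clock: 16.45
position: [0.6332, -0.0286, 0.1146]
tool_rot: [3.119, 0.003, 0.99]
force: [0.6, 2.4, 2.6]
grip_width: -0.0001
[ 0.63316021 -0.02858571  0.11457641] [0.62886734 2.4074461  2.58070224] [ 0.47933583 -0.03571192 -0.01105106] 0.9898947444576209
803 [[278, 176], [271, 191], [263, 197], [246, 199], [237, 188], [238, 185], [269, 165]]
```

```bash
python3 -m jog '[{"delta_pos":[0.6,-1.8,-0.4],"spin":-0.06,"claw":1},{"delta_pos":[1.2,-3.5,-0.8],"spin":-0.11,"claw":1},{"delta_pos":[1.2,-3.5,-0.8],"spin":-0.11,"claw":1}]';python3 st.py 12
python3 - <<'E'
from h import *
# candidate ticks in scene crop
for n in('s0','s11','s12'):
    a,p=load(n);r=a[165:215,245:300].astype(int);np.set_printoptions(linewidth=250)
    g=r.min(2); 
    print(n,[(np.array(c[1][i])+[245,165]).round(1).tolist()+[int(c[0][i][4])] for c in [ (lambda s:(s[2],s[3]))(cv2.connectedComponentsWithStats((g>140).astype(np.uint8)))] for i in range(1,len(c[0])) if c[0][i][4]<120])
E
```

```text
clock: 16.8
position: [0.6343, -0.0322, 0.1138]
tool_rot: [3.119, 0.004, 0.884]
force: [-0.1, 2.7, 1.5]
grip_width: -0.0003
[ 0.63427508 -0.03215807  0.11377004] [-0.13408623  2.74420127  1.54385678] [ 0.39943374  0.02976073 -0.0832118 ] 0.8842046998221036
792 [[270, 166], [279, 179], [271, 191], [263, 197], [246, 198], [237, 188], [237, 185]]
s0 [[282.7, 166.5, 83], [252.8, 176.4, 10], [268.8, 187.4, 17], [252.5, 203.0, 2], [249.3, 213.5, 16]]
s11 [[272.5, 166.0, 6], [288.1, 166.9, 56], [252.8, 176.5, 11], [264.6, 192.6, 13], [267.6, 197.4, 13], [249.3, 213.5, 16]]
s12 [[273.6, 166.8, 9], [289.2, 167.0, 51], [252.8, 176.5, 11], [263.8, 193.0, 13], [266.5, 197.8, 11], [249.3, 213.5, 16]]
```

```bash
cat >> st.py <<'E'
r=a[165:215,245:300].astype(int).min(2);_,_,st,ce=cv2.connectedComponentsWithStats((r>125).astype(np.uint8))
for s,c in zip(st[1:],ce[1:]):
    c=c+[245,165]
    if 5<=s[4]<60:
        out=[]
        for z in(.0535,.048):
            d=ondeck(p,*c,z)-[-.012,.042,0];out.append((round(float(np.hypot(d[0],d[1])*1e3),1),round(float(np.arctan2(d[1],d[0])),3)))
        if out[1][0]<36: print(c.round(1),s[4],out)
E
python3 st.py 12b;python3 -m jog '[{"delta_pos":[0.4,-1.8,-0.4],"spin":-0.06,"claw":1},{"delta_pos":[0.7,-3.5,-0.8],"spin":-0.11,"claw":1},{"delta_pos":[0.7,-3.5,-0.8],"spin":-0.11,"claw":1}]';python3 st.py 13
```

```text
[ 0.63427765 -0.03213321  0.11379916] [-0.07714635  1.15005574  0.6308213 ] [ 0.37940472  0.02315623 -0.04735781] 0.885396904556399
792 [[270, 166], [279, 179], [271, 191], [263, 197], [246, 198], [237, 188], [237, 185]]
[263.8 192.9] 17 [(10.8, -2.162), (5.1, -2.828)]
[266.4 197.9] 13 [(28.9, -1.969), (21.8, -2.05)]
clock: 17.2
position: [0.635, -0.0355, 0.113]
tool_rot: [3.119, 0.004, 0.777]
force: [0.4, 2.6, 2.3]
grip_width: -0.0
[ 0.63496436 -0.03552595  0.1129895 ] [0.37252255 2.62756398 2.34034713] [ 0.56767087 -0.01497218  0.07510147] 0.7768338260600638
773 [[279, 179], [271, 191], [262, 197], [246, 197], [237, 187], [238, 183], [268, 167], [271, 168]]
[263.4 193.1] 17 [(10.9, -2.237), (5.7, -2.939)]
[265.6 198.4] 13 [(28.9, -2.031), (22.0, -2.133)]
```

```bash
python3 -m jog '[{"delta_pos":[0.2,-1.8,-0.5],"spin":-0.06,"claw":1},{"delta_pos":[0.3,-3.4,-0.9],"spin":-0.11,"claw":1},{"delta_pos":[0.3,-3.4,-0.9],"spin":-0.11,"claw":1}]';python3 st.py 14
```

```text
clock: 17.55
position: [0.6358, -0.0375, 0.1125]
tool_rot: [3.12, 0.002, 0.671]
force: [-0.1, 8.1, 6.7]
grip_width: -0.0001
[ 0.63575084 -0.03751438  0.1125201 ] [-0.11808833  8.05954387  6.73743322] [ 1.75853006 -0.01547395 -0.01505129] 0.6706170407304604
770 [[279, 179], [271, 191], [262, 197], [246, 197], [237, 187], [239, 182], [269, 167]]
[263.1 193.1] 14 [(10.6, -2.313), (6.0, -3.077)]
[265.6 198.4] 13 [(28.9, -2.031), (22.0, -2.133)]
```

```bash
python3 -m jog '[{"delta_pos":[0,-1,-0.4],"spin":-0.04,"claw":1},{"delta_pos":[0,-2,-0.8],"spin":-0.08,"claw":1},{"delta_pos":[0,-2,-0.8],"spin":-0.08,"claw":1}]';python3 st.py 15;python3 -m jog '[{"delta_pos":[0,-1,-0.4],"spin":-0.04,"claw":1},{"delta_pos":[0,-2,-0.8],"spin":-0.08,"claw":1},{"delta_pos":[0,-2,-0.8],"spin":-0.08,"claw":1}]';python3 st.py 16
```

```text
clock: 17.9
position: [0.6365, -0.0382, 0.1123]
tool_rot: [3.12, -0.0, 0.595]
force: [1.0, 7.9, 8.6]
grip_width: 0.0001
[ 0.6364662  -0.03817439  0.11233089] [0.98899572 7.87779566 8.63748868] [ 1.60036479 -0.14490207 -0.02916301] 0.5947486686046475
766 [[279, 179], [271, 191], [262, 197], [246, 197], [237, 187], [239, 182], [269, 167]]
[263.1 193.3] 15 [(11.2, -2.308), (6.4, -3.011)]
[265.6 198.4] 13 [(28.9, -2.031), (22.0, -2.133)]
clock: 18.25
position: [0.6372, -0.0389, 0.1122]
tool_rot: [3.12, -0.002, 0.519]
force: [1.1, 8.2, 8.2]
grip_width: 0.0001
[ 0.63717052 -0.0389142   0.11215774] [1.06278321 8.18276493 8.16801572] [ 1.62887961 -0.19686592  0.01943983] 0.5185008819456114
764 [[279, 179], [271, 191], [262, 197], [246, 197], [237, 187], [239, 182], [269, 167]]
[263.1 193.3] 15 [(11.2, -2.308), (6.4, -3.011)]
[265.6 198.4] 13 [(28.9, -2.031), (22.0, -2.133)]
```

```bash
python3 -m jog '[{"delta_pos":[-0.7,-1.4,-0.5],"spin":0,"claw":1},{"delta_pos":[-1.4,-2.8,-1.0],"spin":0,"claw":1},{"delta_pos":[-2,-4.2,-1.5],"spin":0,"claw":1},{"delta_pos":[-2,-4.2,-1.5],"spin":0,"claw":1}]';python3 st.py 17
```

```text
clock: 18.7
position: [0.6359, -0.0419, 0.1113]
tool_rot: [3.12, -0.004, 0.524]
force: [2.1, 7.4, 8.5]
grip_width: 0.0004
[ 0.63586234 -0.04188808  0.11134245] [2.11997909 7.43844345 8.52546421] [ 1.6424631  -0.22439609 -0.02219872] 0.5237607965652467
740 [[279, 180], [267, 195], [261, 197], [246, 196], [237, 186], [239, 181], [271, 169]]
[262.4 193.9] 15 [(12.3, -2.425), (8.1, -3.061)]
[265.6 198.4] 13 [(28.9, -2.031), (22.0, -2.133)]
```

```bash
python3 -m jog '[{"delta_pos":[-1,-1.4,-0.5],"spin":-0.02,"claw":1},{"delta_pos":[-2,-2.8,-1.0],"spin":-0.04,"claw":1},{"delta_pos":[-2.8,-4.2,-1.5],"spin":-0.06,"claw":1},{"delta_pos":[-2.8,-4.2,-1.5],"spin":-0.06,"claw":1}]';python3 st.py 18
python3 - <<'E'
from h import *
a=load('s18')[0]
cv2.imwrite('pics/c9.png',cv2.resize(a[155:245,235:355],(800,600),interpolation=cv2.INTER_CUBIC))
E
```

```text
clock: 19.15
position: [0.6344, -0.0452, 0.1105]
tool_rot: [3.12, -0.007, 0.467]
force: [5.5, 6.0, 3.5]
grip_width: -0.0001
[ 0.63437012 -0.04519291  0.11051232] [5.54173981 5.95358071 3.46718323] [ 1.34088925 -1.2495494   0.06811255] 0.4669808295865081
715 [[279, 181], [267, 195], [260, 197], [246, 194], [237, 184], [238, 180], [267, 170], [271, 170]]
[261.7 194.2] 15 [(12.7, -2.545), (9.4, 3.108)]
[265.6 198.4] 13 [(28.9, -2.031), (22.0, -2.133)]
```

View pics/c9.png

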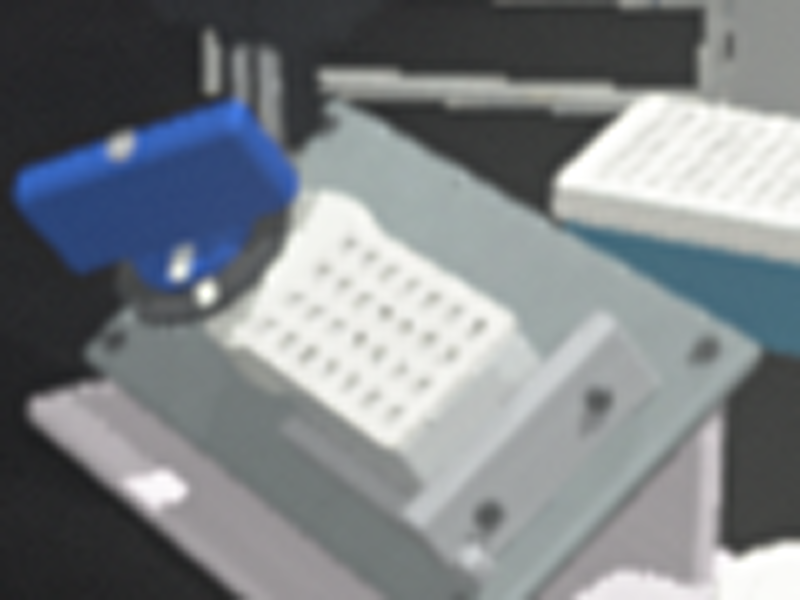

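```bash
python3 -m jog '[{"delta_pos":[3,6,2],"spin":0,"claw":1},{"delta_pos":[6,14,4],"spin":0,"claw":1},{"delta_pos":[6,20,30],"spin":0,"claw":1},{"delta_pos":[6,25,70],"spin":0,"claw":1},{"delta_pos":[6,30,110],"spin":0,"claw":1},{"delta_pos":[-20,60,130],"spin":0,"claw":1},{"delta_pos":[-60,100,130],"spin":0,"claw":1},{"delta_pos":[-60,100,130],"spin":0,"claw":1}]'; python3 st.py 19
python3 - <<'E'
from h import *
a,p=load('s19');b,q=snap('top','t19')
for y in(-.045,-.042,-.039): print(y,[np.round((proj(p,W([x,y+.041*t,.0485]))-[235,155])*6.667).tolist() for x in(-.03,.02) for t in(-1,1)])
vis=cv2.resize(a[155:245,235:355],(800,600),interpolation=cv2.INTER_CUBIC)
for x in(-.03,.02):
  for t in(-1,1):
    cv2.circle(vis,tuple(int(k) for k in (proj(p,W([x,-.045+.041*t,.0485]))-[235,155])*6.667),7,(0,0,255),1)
cv2.imwrite('pics/c10.png',np.vstack([np.hstack([vis[:,:600],cv2.resize(b[130:230,190:220],(180,600))])])[:, :800])
# bystanders
s0=load('s0')[0];d=cv2.absdiff(a,s0).max(2);print('bystander diff',(d[235:305,308:380]>40).sum(),(d[220:305,340:380]>40).sum())
E
```

```text
clock: 20.0
position: [0.5715, 0.0595, 0.2412]
tool_rot: [3.122, -0.007, 0.474]
force: [-0.3, -0.0, 0.3]
grip_width: -0.0004
[0.5715023  0.05948793 0.241173  ] [-0.33188243 -0.01193501  0.29978004] [ 0.00755188 -0.04762292 -0.00710306] 0.4738421951926748
718 [[279, 181], [267, 195], [260, 197], [246, 194], [237, 184], [238, 180], [267, 170], [271, 170]]
[261.7 194.2] 15 [(12.7, -2.545), (9.4, 3.108)]
[265.6 198.4] 13 [(28.9, -2.031), (22.0, -2.133)]
-0.045 [[389.0, 449.0], [235.0, 337.0], [516.0, 317.0], [355.0, 215.0]]
-0.042 [[383.0, 444.0], [230.0, 333.0], [510.0, 313.0], [349.0, 212.0]]
-0.039 [[377.0, 440.0], [225.0, 330.0], [504.0, 309.0], [344.0, 208.0]]
bystander diff 0 0
```

View pics/c10.png

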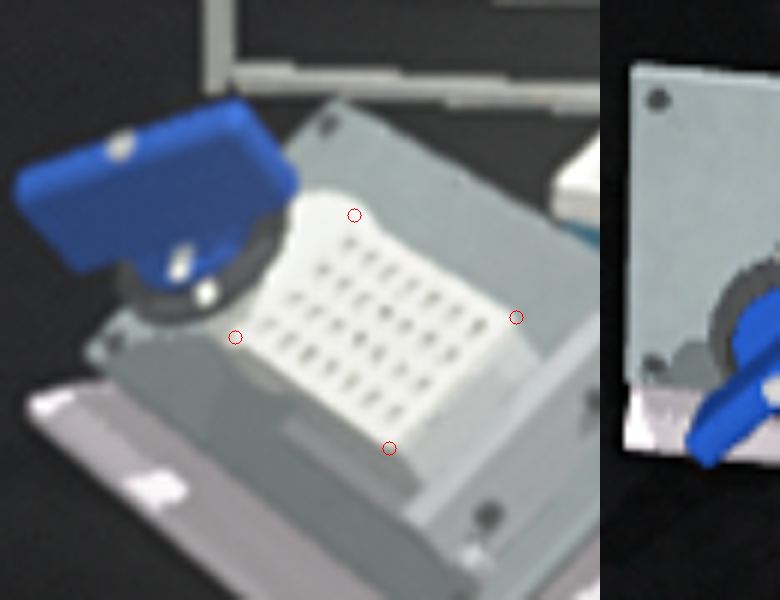

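The four predicted corners of the home pose fall on the rack's corners in the picture: (235,337), (389,448), (516,317) and (355,215). The two white ticks, at (181,263) and (206,292), stand clearly apart. The handle stayed where it was when I withdrew, and the bystanders show no change.

```bash
python3 -c "
from workcell import bot
print(bot.job_done(), bot.observe()['clock'])"
```

```text
the job is handed in; nothing more can be done
the job is handed in; nothing more can be done
```

The rack is on the deck, clamped tight against the cheek, and I handed the job in at about 20 s on the robot clock.

**Placing:** I gripped the rack across its width and lowered it until its uphill edge touched the deck. I then opened the fingers slowly so it tilted flat. Pushing it down the slope met a firm stop at about 9 N, so it was against the ledge.

**Clamping:** The tool could not be tilted to pinch square to the deck. Instead I turned the handle clockwise by pushing the end of its bar with shut fingers. The cam came to a stand. The handle then slipped on at a steady push of about 8–11 N while the collar tick stayed still. I stopped after about 0.2 rad of slip and withdrew.

**Last checks:**
- **Rack:** the predicted corners of the home pose fall on the rack's corners in the scene picture to within about 1 mm. It sits flat and right way up, though the cheek hides the contact line itself.
- **Handle:** the ticks are clearly apart, and did not move when the arm withdrew.
- **Bystanders:** the jar and the dropper bottle show no change between the first and last pictures.
- **Arm:** it is clear of everything, with no force on the tool.

The slip angle is only a rough figure. The radius I measured for the skirt tick was smaller than I expected (about 12 mm against 17).

On the way to the deck I first turned the wrist the wrong way and brought joint 7 to 2.519, just inside its 2.52 limit. I turned it back the other way without passing the limit.

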